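# Aim the bench camera at the petri dishes

## Task

The inspection camera on the bench stand has been left turned towards you: swivel and tilt its head until the lens points straight at the middle of the stack of petri dishes (half-way up the stack), and let go so that it stays aimed there. Its mount is springy and gives a little when released, so look at where it has settled and set it again if needed. Do not shift the dishes, the white jar or the beaker.

Things in the scene. Friction and masses are not known exactly. Their poses are not given: they have to be found in the camera images.
- rib (a point): grip point on the camera head's upright black rib: a plate 12 mm thick (along y), 60 mm long (along x); its top is 17 mm above this point, the housing 33 mm below. It lies 58 mm above the tilt axis along the head's z. Pinch it across the 12 mm from above, along the head's z, and follow its tilt: gripped hard it hardly pivots in the pads. Axes: x the way the lens looks, y the head's left, z the head's up
- pivot (a point): where the tilt axis (the head's y, always level) meets the vertical swivel axis: 0.200 m above the bench, in the middle of the grey camera housing (100 x 58 x 50 mm). Axes as for rib. Tilt goes from 0.55 rad up to 1.15 rad down; its hinge is stiff, slips at about 0.2 N m and stays where it is put
- cam_fork: aluminium fork that carries the head, knobs reaching 17 mm above the tilt axis and 61 mm to either side. Origin on the swivel axis, 51 mm above the bench; x the way the lens looks. Fork and head mount are springy: a moved head gives about 9 degrees in swivel, 3 to 17 in tilt, before its hinge slips and springs back by as much on release, so a smaller move leaves nothing; it varies and is less tilting down than up
- cam_foot: fixed grey disc foot of the camera stand, 140 mm across, origin under its middle, on the swivel axis; its -x points roughly to the robot. The swivel hinge is stiff, slips at about 0.15 N m, stays where it is put and can turn 3.3 rad either way from the foot's -x
- lens (a point): centre of the lens' front face, 75 mm ahead of pivot on the same line of sight; x is the line of sight outward, y to the head's left, z the head's up
- stack_mid (a point): centre, half-way up, of the stack of four whitish petri dishes: 92 mm across, 57 mm high, standing on the bench. It stands on the left or the right of the camera; the white jar stands on the other side
- jar_mid (a point): centre, half-way up, of a white capped jar, 68 mm across, 129 mm high: leave alone
- beaker_mid (a point): centre, half-way up, of an empty glass beaker, 76 mm across, 99 mm high, beyond the camera: leave alone
- petri_stack: the same stack; origin under its centre, z up
Things that resemble listed ones, but are neither listed nor needed, are in the scene too. What is shaped like the petri_stack but yellow is not meant.

How it is judged:
By the outcome, as a careful person would: the job done as asked, in the order asked, and still so for the second after the job is handed in, with the robot touching nothing.
It also fails if it takes over 64 s, if anything falls off the work surface, if the arm or the gripper's body presses on something with over 40 N, if the wrist force passes 120 N, or if a joint passes its speed limit or range.

## Robot

A 6-joint arm with a two-finger parallel gripper is mounted at the origin on a cart in front of the work surface, level with it; the furniture and walls round the work are solid. World frame = base frame: x ahead of the robot, y to its left, z up, the work surface at z = 0. Lengths are in m, angles in degrees, forces in N, time in s.
With the tool pointing down it reaches from about 0.3 to 0.75 m from the base axis. Payload 8.5 kg.
Tool frame: the origin (TCP) lies midway between the tips of the shut fingers; the grasp point (between the pads) lies 19 mm behind it; z points along the fingers, y is the direction in which the jaws open and shut (so a half turn about z gives the same grasp; the last joint's range is limited). The gripper opens to 85 mm and grips with 20 to 120 N. Pads are 22 mm wide; open, the fingers measure 114 mm over their backs; the gripper's body (76 mm by 85 mm) begins 54 mm behind the grasp point. The pads swing forward as they close: fully open they stand 13 mm farther back than shut.
Start: joints at [56.19, 21.807, 74.336, -0, 83.858, -12.336], TCP at [0.201, 0.512, 0.231] pointing down, gripper open.
Joint ranges: [-178.18, 178.18], [-50.72, 133.34], [12.68, 142.11], [-81.47, 261.47], [9.98, 163.14], [-165.26, 165.26]. Speed limits (degrees/s): [136.94, 136.94, 180, 180, 180, 180].

## Interface

Orientations are given as a 3x3 rotation matrix whose columns are the frame's x, y, z axes.
In Python, from rig import status, eyes, env gives the robot as it stands. The module is installed in compiled form; this text tells all that it offers.
- The arm moves only by the tool play_rows, never from a script. Its argument "targets" is text: rows parted by semicolons, each of 5 numbers parted by spaces: the shift along the tool's x, y, z in m, then the turn about the tool's z in rad, then the closure, from 0 (fully open) to 1 (shut). A call has 1 to 5 rows; each row is the pose to reach, as a shift and turn from the pose commanded when the call began, along the tool's axes at that moment; what a row does not reach only later rows make up. A row lasts 1/10 s, in which the tool goes at most 50 mm and 8.59 degrees, less where a joint would pass 70% of its speed; a pose out of reach is approached as far as the arm can. A call with a gripper value outside its range is refused whole. The fingers move at their own pace and stop on an object; "force" is the grip in N (left out, the last holds). Time passes only in rows, so rows that repeat a pose let the fingers close. It gives the time, the measured TCP pose, the force and the opening at its end, in the units of the state.
- status.observe(): the state, without advancing time (a new reading comes with each control period).
- eyes.get_image(name): name is "scene" or "top" or "wrist"; returns a dict with "pixels" (420x560x3 uint8, red, green, blue), "range_z" (420x560 float32, m along the optical axis (not along the pixel's ray), 0 where there is no reading), "mtx" (3x3 intrinsics, pixels), "world_to_cam" (4x4, takes a point from world to camera coordinates); the wrist camera has in their place "T_tool_cam" (4x4, takes a point from camera to tool coordinates, whose origin is the TCP and whose axes are the flange's). Camera axes: x right, y up, looking along -z (the intrinsics and any distortion apply to the point x, -y, -z); pixel columns grow to the right and rows downward; lengths in m; the calibration is good to about 2 mm. A picture is of the moment at which its call begins: read the wrist's pose just before it.
- env.close_job(): hands the job in, once; it reports no verdict.
The state is a dict: "time_s": time; "q": joint angles; "qvel": joint speeds; "joint_efforts": joint torques, N m; "position": TCP position; "tool_rot": TCP orientation; "ft_force": force on the tool from outside, world axes, zero at the start; "wrist_torque": the same for the moment, N m; "grip_width": finger opening in m.
Only numpy, scipy, OpenCV 4.12 (cv2) and the standard library are available. Lean on these libraries where they do the work, as an engineer would, in place of code of your own. Each camera call takes 0.05 s, during which the arm holds its last target.

## Working session

There is one attempt and no reset: what is moved stays moved. The work goes in short steps, Python scripts to look and compute and a tool call to move; the robot and the scene stay as the last step left them, time stands still between calls to the robot, and variables do not carry over. Pictures are saved under pics/ and viewed, and the job is handed in when it is done.

Besides the shell and the picture viewer there is one more tool, called after "Request:" as name(argument=value, ...) on one line, values as JSON. play_rows: Moves the arm, as the interface text tells. Its arguments: {"type":"object","properties":{"targets":{"type":"string"},"force":{"type":"number"}},"required":["targets"]}

```bash
mkdir -p pics
cat > h.py <<'E'
import numpy as np, cv2
from rig import status, eyes, env
np.set_printoptions(precision=4, suppress=True)
def cam(name):
    s=status.observe(); d=eyes.get_image(name)
    if 'world_to_cam' in d: d['c2w']=np.linalg.inv(d['world_to_cam'])
    else:
        T=np.eye(4); R=np.array(s['tool_rot']).reshape(3,3); T[:3,:3]=R; T[:3,3]=s['position']; d['c2w']=T@np.array(d['T_tool_cam'])
    return d
def save(d,fn): cv2.imwrite('pics/'+fn,d['pixels'][:,:,::-1])
def ray(d,u,v):
    K=d['mtx']; r=np.array([(u-K[0,2])/K[0,0],-(v-K[1,2])/K[1,1],-1.]); return d['c2w'][:3,3], d['c2w'][:3,:3]@r
def onz(d,u,v,z):
    o,r=ray(d,u,v); return o+r*(z-o[2])/r[2]
def pt(d,u,v):
    o,r=ray(d,u,v); return o+r*d['range_z'][int(round(v)),int(round(u))]
def cloud(d):
    K=d['mtx']; v,u=np.mgrid[0:420,0:560]; r=np.stack([(u-K[0,2])/K[0,0],-(v-K[1,2])/K[1,1],-np.ones(u.shape)],-1)
    return d['c2w'][:3,3]+(r*d['range_z'][...,None])@d['c2w'][:3,:3].T
E
python3 - <<'E'
from h import *
for n in ['scene','top','wrist']:
    d=cam(n); save(d,n+'0.png'); print(n,d['mtx'].round(1).tolist(),d['c2w'].round(3).tolist(),[k for k in d])
print(status.observe())
E
```

```text
scene [[429.5, 0.0, 276.6], [0.0, 429.5, 210.5], [0.0, 0.0, 1.0]] [[-0.508, 0.477, -0.718, -0.098], [-0.861, -0.274, 0.427, 0.105], [0.007, 0.835, 0.55, 0.655], [0.0, 0.0, 0.0, 1.0]] ['pixels', 'range_z', 'mtx', 'world_to_cam', 'c2w']
top [[396.2, 0.0, 290.2], [0.0, 396.2, 205.5], [0.0, 0.0, 1.0]] [[-0.008, 0.984, -0.178, 0.415], [-1.0, -0.011, -0.018, -0.319], [-0.02, 0.178, 0.984, 1.016], [0.0, 0.0, 0.0, 1.0]] ['pixels', 'range_z', 'mtx', 'world_to_cam', 'c2w']
wrist [[323.8, 0.0, 283.9], [0.0, 323.8, 210.5], [0.0, 0.0, 1.0]] [[0.366, -0.88, -0.302, 0.124], [0.931, 0.346, 0.12, 0.541], [-0.001, -0.325, 0.946, 0.373], [0.0, 0.0, 0.0, 1.0]] ['pixels', 'range_z', 'mtx', 'T_tool_cam', 'c2w']
{'time_s': 0.15, 'q': array([ 56.1904,  21.8339,  74.3711,   0.001 ,  83.8587, -12.3371]), 'qvel': array([ 0.0006,  0.0144, -0.1842,  0.0472, -0.0493, -0.0923]), 'joint_efforts': array([  0.0014, -44.8629, -23.1346,  -0.0002,   0.0038,   0.    ]), 'position': array([0.2012, 0.5116, 0.2309]), 'tool_rot': array([[-0.9306,  0.3661, -0.0006],
       [ 0.3661,  0.9306, -0.0009],
       [ 0.0003, -0.0011, -1.    ]]), 'ft_force': array([ 0.8129, -0.4186,  0.8063]), 'wrist_torque': array([-0.0195,  0.0289, -0.0256]), 'grip_width': 0.0850224567158373}
```

View pics/scene0.png

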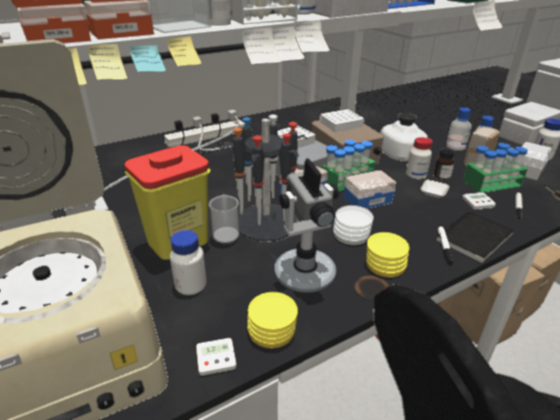

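View pics/top0.png

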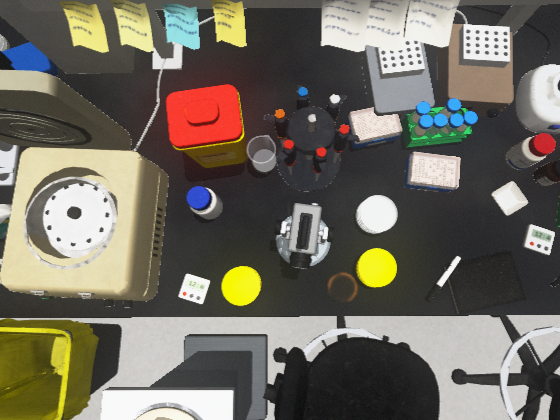

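View pics/wrist0.png

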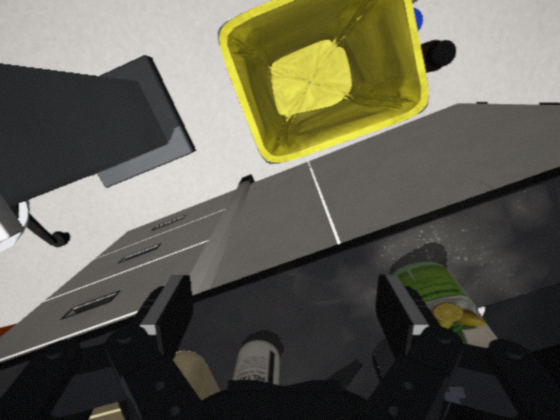

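The top view shows the camera stand at (303,230). The white stack is at (376,214), or (353,225) in the scene view. Yellow decoys are at top (241,286) and (376,267), and a white-capped tray at (510,198). The jar is at (204,202) and the beaker at (262,152). I choose the white round stack at (376,214), the one next to the camera. Next I'll measure it and take close crops.

Run:
```python
from h import *
d=cam('top'); s=cam('scene')
im=d['pixels']; 
a=cv2.resize(im[140:300,220:420][:,:,::-1],None,fx=3,fy=3,interpolation=cv2.INTER_CUBIC)
b=cv2.resize(s['pixels'][140:300,230:430][:,:,::-1],None,fx=3,fy=3,interpolation=cv2.INTER_CUBIC)
cv2.imwrite('pics/ct.png',a);cv2.imwrite('pics/cs.png',b)
C=cloud(d)
for n,dd in (('top',d),('scene',s)):
    C=cloud(dd); ok=dd['range_z']>0
    print(n, 'bench z', np.median(C[...,2][ok&(abs(C[...,2])<.02)]))
    # white stack: points within region
    for nm,(z0,z1),ctr,rad in (('stack top',(.045,.07),None,None),):
        hsv=cv2.cvtColor(dd['pixels'],cv2.COLOR_RGB2HSV)
        m=ok&(C[...,2]>.052)&(C[...,2]<.065)&(hsv[...,1]<60)&(hsv[...,2]>150)
        nn,l,st,ce=cv2.connectedComponentsWithStats(m.astype(np.uint8))
        for i in range(1,nn):
            if st[i,4]>250:
                P=C[l==i]; print(st[i],ce[i],P.min(0),P.max(0),P.mean(0))
for (u,v) in [(376,214),(303,212),(300,250),(204,196),(262,150)]: print(u,v,pt(d,u,v))
C=cloud(d)
m=(C[...,2]>.19)&(abs(C[...,0]-.42)<.2)&(abs(C[...,1]+.36)<.12)
v,u=np.nonzero(m); print(u.min(),u.max(),v.min(),v.max(),C[m].min(0),C[m].max(0),C[m].mean(0))
```

```text
top bench z 5.431508407971464e-05
[ 360  195   38   37 1087] [378.3257 212.9531] [ 0.5233 -0.5622  0.0521] [ 0.6129 -0.4708  0.0645] [ 0.5679 -0.5159  0.0566]
scene bench z -2.5820005504662014e-05
[336 206  37  22 634] [353.9685 216.1672] [ 0.5208 -0.562   0.0521] [ 0.6141 -0.4691  0.0604] [ 0.5652 -0.5138  0.0564]
376 214 [ 0.565  -0.5099  0.0578]
303 212 [ 0.5438 -0.3298  0.229 ]
300 250 [ 0.4684 -0.3229  0.219 ]
204 196 [ 0.5993 -0.1053  0.1318]
262 150 [ 0.7513 -0.2253 -0.0016]
0 559 0 419 [ 0.2201 -0.393   0.19  ] [ 0.5669 -0.2721  1.0155] [ 0.4625 -0.3261  0.4659]
```

View pics/ct.png

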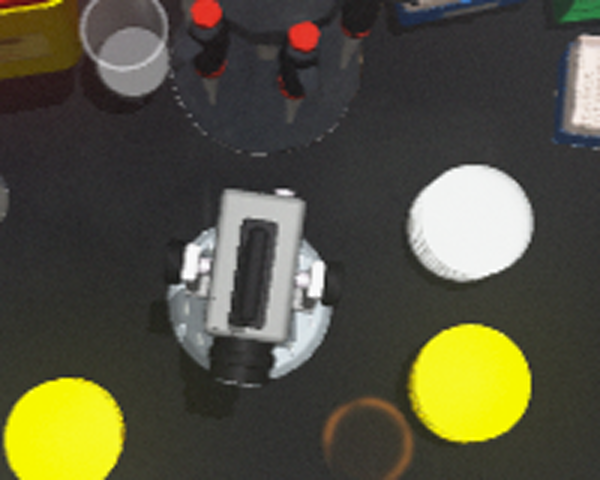

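View pics/cs.png

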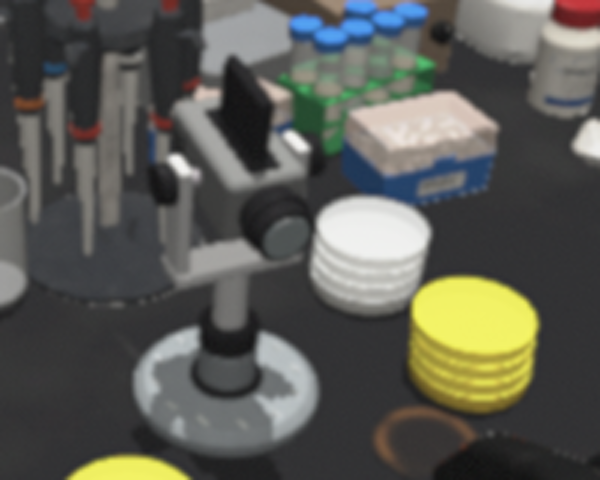

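The crops confirm the layout. The grey head has its black rib upright and its lens towards the robot. The white four-dish stack is at the right, with yellow stacks nearby that are not the target. Next I'll measure the foot centre, the head's yaw and pitch, and the obstacle heights.

```bash
cat > meas.py <<'E'
from h import *
STK=np.array([0.567,-0.515,0.0285])
def head(names=('top','scene'),verbose=True,piv=None,ds=None):
    out={}
    for n in names:
        d=ds[n] if ds else cam(n); C=cloud(d); hsv=cv2.cvtColor(d['pixels'],cv2.COLOR_RGB2HSV)
        p=np.array(piv if piv is not None else [0.505,-0.328,0.2])
        q=C-p; R=np.linalg.norm(q[...,:2],axis=-1)
        m=(d['range_z']>0)&(np.linalg.norm(q,axis=-1)<.105)&(C[...,2]>.12)
        out[n]=(d,C,hsv,m)
    return out
E
python3 - <<'E'
from meas import *
o=head()
for n in o:
    d,C,hsv,m=o[n]
    # foot rim: z
    k=(d['range_z']>0)&(np.hypot(C[...,0]-.505,C[...,1]+.328)<.1)&(C[...,2]>.008)&(C[...,2]<.04)
    P=C[k]; print(n,'foot',P.min(0),P.max(0),k.sum())
    P=P[P[:,2]>.008]
    (c,r)=cv2.minEnclosingCircle((P[:,:2]*1000).astype(np.float32)); print(' enc',c,r)
    # rib dark
    rib=m&(hsv[...,2]<70)&(C[...,2]>.235)
    P=C[rib]; print(' rib',len(P),P.min(0),P.max(0))
    (v)=np.linalg.svd(P-P.mean(0),full_matrices=False)[2]; print(P.mean(0),v)
    g=m&(hsv[...,2]>80)&(hsv[...,1]<50)&(C[...,2]>.205)
    P=C[g]; print(' grey',len(P),P.min(0),P.max(0))
    for it in range(10):
        c=P.mean(0); v=np.linalg.svd(P-c,full_matrices=False)[2]; nn=v[2]*np.sign(v[2][2]); e=(P-c)@nn
        if it<9:P=P[abs(e)<max(.0025,1.5*e.std())]
    print(' plane',c,nn,len(P),e.std())
    rec=cv2.minAreaRect((P[:,:2]*1000).astype(np.float32)); print(rec)
d,C,hsv,m=o['top']
# obstacle height near travel path
for x0 in (.2,.3,.4,.5):
  print(x0,[round(float(np.max(C[(abs(C[...,0]-x0)<.05)&(abs(C[...,1]-y)<.05)&(d['range_z']>0)][:,2],initial=-9)),2) for y in np.arange(.5,-.61,-.1)])
E
```

```text
top foot [ 0.4447 -0.4001  0.008 ] [ 0.5697 -0.2632  0.0228] 607
 enc (509.40692138671875, -331.80804443359375) 69.5698013305664
 rib 195 [ 0.4723 -0.3404  0.2671] [ 0.5285 -0.3227  0.2789]
[ 0.5007 -0.3309  0.2732] [[-0.9816  0.1525 -0.1149]
 [ 0.1491  0.9881  0.038 ]
 [-0.1194 -0.0202  0.9926]]
 grey 1156 [ 0.4351 -0.3805  0.2051] [ 0.5662 -0.2825  0.235 ]
 plane [ 0.513  -0.3332  0.225 ] [-0.1271  0.0203  0.9917] 810 0.001207378687377779
((511.6412353515625, -332.6914367675781), (56.151634216308594, 96.34930419921875), 81.13478088378906)
scene foot [ 0.4393 -0.3991  0.008 ] [ 0.5789 -0.2617  0.0399] 1706
 enc (509.0867004394531, -331.20294189453125) 69.93755340576172
 rib 336 [ 0.4707 -0.3359  0.2352] [ 0.5301 -0.3203  0.2772]
[ 0.4958 -0.3258  0.2577] [[-0.988   0.1068 -0.1119]
 [-0.1177 -0.0498  0.9918]
 [-0.1004 -0.993  -0.0618]]
 grey 682 [ 0.4332 -0.382   0.205 ] [ 0.5624 -0.2795  0.2784]
 plane [ 0.5013 -0.3225  0.2232] [-0.1313  0.0227  0.9911] 422 0.0010854942277736435
((510.7120361328125, -331.25262451171875), (56.213165283203125, 99.37290954589844), 82.50891876220703)
0.2 [-0.35, -0.36, -0.85, -0.0, -0.0, -0.0, 0.0, -0.0, 0.23, -0.21, -0.21, -0.21]
0.3 [-0.36, 0.01, 0.01, 0.01, 0.07, 0.0, 0.0, 0.0, 0.17, 0.01, 0.0, 0.01]
0.4 [-9.0, 0.12, 0.2, 0.2, 0.2, 0.19, 0.06, 0.06, 0.22, 0.02, 0.06, 0.06]
0.5 [0.0, 0.11, 0.2, 0.2, 0.2, 0.19, 0.01, 0.01, 0.28, 0.23, 0.06, 0.06]
```

The pivot is at about (0.509, -0.3315, 0.200). Head yaw is about 171° and pitch 7° down, with two views agreeing. The target needs yaw -72.5° (287.5°) and pitch 41.7° down, so I'll swivel first with the rib pinched. First I rise and travel over.

```bash
cat > go.py <<'E'
from h import *
def go(x,y,z,phi):  # phi: world angle (deg) of tool y axis
    s=status.observe(); R=np.array(s['tool_rot']); p=np.array(s['position'])
    cur=np.degrees(np.arctan2(R[1,1],R[0,1])); dphi=(phi-cur+180)%360-180
    print('t',s['time_s'],'cur',p,round(cur,2),'shift',R.T@(np.array([x,y,z])-p),'turn rad',-np.radians(dphi),'deg',-dphi,'q',s['q'].round(1),'f',s['ft_force'].round(1),'w',round(s['grip_width'],4))
E
python3 -c "
from go import *
go(.201,.512,.37,68.5)
go(.36,.1,.37,-20)
go(.5016,-.3303,.37,-98.7)"
```

```text
t 0.35 cur [0.2013 0.5118 0.2312] 68.52 shift [ 0.0004  0.0001 -0.1388] turn rad 0.00043506610282489385 deg 0.02492745150107112 q [ 56.2  21.8  74.3   0.   83.9 -12.3] f [-0.5 -0.8  0.5] w 0.0856
t 0.35 cur [0.2013 0.5118 0.2312] 68.52 shift [-0.2984 -0.3251 -0.1387] turn rad 1.5450514541178069 deg 88.52492745150109 q [ 56.2  21.8  74.3   0.   83.9 -12.3] f [-0.5 -0.8  0.5] w 0.0856
t 0.35 cur [0.2013 0.5118 0.2312] 68.52 shift [-0.5877 -0.6737 -0.1386] turn rad 2.918625575437344 deg 167.2249274515011 q [ 56.2  21.8  74.3   0.   83.9 -12.3] f [-0.5 -0.8  0.5] w 0.0856
```

Request:
play_rows(targets="0 0 -0.05 0 0; 0 0 -0.1 0 0; 0 0 -0.14 0 0; 0 0 -0.14 0.15 0; 0 0 -0.14 0.3 0")

```text
time_s: 0.85
position: [0.2014, 0.5119, 0.3725]
tool_rot: [[-0.777, 0.629, 0.001], [0.629, 0.777, 0.002], [0.0, 0.003, -1.0]]
ft_force: [-0.3, 0.4, 0.0]
grip_width: 0.0855
```

```bash
python3 -c "
from go import *
go(.36,.1,.37,-20)
go(.5016,-.3303,.37,-98.7)"
```

```text
t 0.85 cur [0.2014 0.5119 0.3725] 51.0 shift [-0.3825 -0.2203  0.0019] turn rad 1.2391520760471737 deg 70.99818413237708 q [ 56.2  18.6  56.5  -0.  104.8   5.2] f [-0.3  0.4  0. ] w 0.0855
t 0.85 cur [0.2014 0.5119 0.3725] 51.0 shift [-0.7634 -0.4656  0.0012] turn rad 2.612726197366711 deg 149.69818413237707 q [ 56.2  18.6  56.5  -0.  104.8   5.2] f [-0.3  0.4  0. ] w 0.0855
```

Request:
play_rows(targets="-0.038 -0.022 0 0.13 0; -0.076 -0.044 0 0.26 0; -0.114 -0.066 0 0.39 0; -0.152 -0.088 0 0.52 0; -0.19 -0.11 0 0.65 0")

```text
time_s: 1.35
position: [0.281, 0.3056, 0.3714]
tool_rot: [[-0.239, 0.971, 0.0], [0.971, 0.239, 0.0], [0.0, 0.0, -1.0]]
ft_force: [0.7, -0.2, 0.1]
grip_width: 0.0854
```

```bash
python3 -c "
from go import *
go(.36,.1,.37,-20)
go(.5016,-.3303,.37,-98.7)"
```

```text
t 1.35 cur [0.281  0.3056 0.3714] 13.82 shift [-0.2185  0.0276  0.0014] turn rad 0.5902190967165509 deg 33.81706322988211 q [ 31.    3.7  75.8  -0.  100.5  17.1] f [ 0.7 -0.2  0.1] w 0.0854
t 1.35 cur [0.281  0.3056 0.3714] 13.82 shift [-0.6702  0.0623  0.0014] turn rad 1.963793218036088 deg 112.5170632298821 q [ 31.    3.7  75.8  -0.  100.5  17.1] f [ 0.7 -0.2  0.1] w 0.0854
```

Request:
play_rows(targets="-0.045 0.005 0 0.13 0; -0.09 0.01 0 0.26 0; -0.135 0.015 0 0.39 0; -0.18 0.02 0 0.52 0; -0.225 0.024 0 0.65 0")

```text
time_s: 1.85
position: [0.3592, 0.0931, 0.3715]
tool_rot: [[0.398, 0.917, 0.001], [0.917, -0.398, 0.0], [0.0, 0.001, -1.0]]
ft_force: [0.7, 1.1, -0.4]
grip_width: 0.0853
```

```bash
python3 -c "
from go import *
go(.5016,-.3303,.37,-98.7)"
```

```text
t 1.85 cur [0.3592 0.0931 0.3715] -23.45 shift [-0.3317  0.2992  0.0016] turn rad 1.3133522802649027 deg 75.24954267306177 q [ -3.9  -1.3  80.9   0.  100.3  19.5] f [ 0.7  1.1 -0.4] w 0.0853
```

Request:
play_rows(targets="-0.033 0.03 0 0.13 0; -0.066 0.06 0 0.26 0; -0.1 0.09 0 0.39 0; -0.133 0.12 0 0.52 0; -0.166 0.15 0 0.65 0")

```text
time_s: 2.35
position: [0.4318, -0.1187, 0.3714]
tool_rot: [[0.872, 0.489, 0.0], [0.489, -0.872, -0.0], [0.0, 0.0, -1.0]]
ft_force: [1.2, 0.3, 0.4]
grip_width: 0.0852
```

```bash
python3 -c "
from go import *
go(.5016,-.3303,.37,-98.7)"
```

```text
t 2.35 cur [ 0.4318 -0.1187  0.3714] -60.72 shift [-0.0426  0.2187  0.0015] turn rad 0.6627890167668278 deg 37.975013368364785 q [-30.6   7.3  71.7   0.  101.   30.1] f [1.2 0.3 0.4] w 0.0852
```

Request:
play_rows(targets="-0.008 0.044 0 0.13 0; -0.017 0.088 0 0.26 0; -0.026 0.132 0 0.4 0; -0.034 0.175 0 0.53 0; -0.043 0.219 0 0.663 0")

```text
time_s: 2.85
position: [0.5028, -0.3301, 0.3713]
tool_rot: [[0.989, -0.151, 0.0], [-0.151, -0.989, 0.0], [0.0, -0.0, -1.0]]
ft_force: [-0.0, 0.2, 0.5]
grip_width: 0.0849
```

```bash
python3 -c "
from go import *
go(.5016,-.3303,.37,-98.7)
d=cam('wrist'); save(d,'w1.png')
go(.5016,-.3303,.2385,-98.7)"
```

```text
t 2.85 cur [ 0.5028 -0.3301  0.3713] -98.7 shift [-0.0012  0.0004  0.0013] turn rad 7.657396202458535e-05 deg 0.0043873648446037805 q [-44.6  24.7  47.3   0.  108.   54.1] f [-0.   0.2  0.5] w 0.0849
t 2.9 cur [ 0.5035 -0.3358  0.3683] -99.32 shift [-0.0025 -0.0051  0.1298] turn rad -0.010902397096187552 deg -0.624661340187231 q [-44.9  25.2  46.9  -0.1 108.   54.4] f [-2.9 -3.7 -3.6] w 0.0856
```

View pics/w1.png

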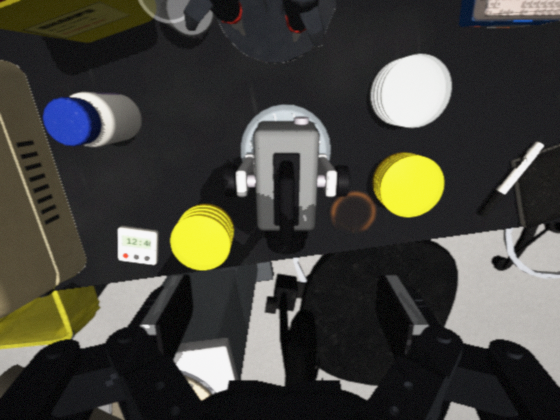

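The wrist view shows the rib at (286,185), centred between the fingers (170 and 400) and aligned with them. I'll let it settle before descending.

Request:
play_rows(targets="0 0 0 0 0; 0 0 0 0 0")

```text
time_s: 3.1
position: [0.5025, -0.3281, 0.3713]
tool_rot: [[0.989, -0.145, -0.0], [-0.145, -0.989, 0.0], [-0.0, -0.0, -1.0]]
ft_force: [0.6, 0.1, -0.4]
grip_width: 0.0855
```

```bash
python3 -c "
from go import *
go(.5016,-.3303,.2385,-98.7)"
```

```text
t 3.1 cur [ 0.5025 -0.3281  0.3713] -98.32 shift [-0.0005  0.0024  0.1328] turn rad 0.00663439067841725 deg 0.3801225855142434 q [-44.4  24.5  47.5   0.  108.   53.9] f [ 0.6  0.1 -0.4] w 0.0855
```

Request:
play_rows(targets="0 0 0.04 0 0; 0 0 0.08 0 0; 0 0 0.1 0 0; 0 0 0.1 0 0; 0 0 0.1 0 0")

```text
time_s: 3.6
position: [0.5028, -0.3277, 0.2732]
tool_rot: [[0.99, -0.144, 0.002], [-0.144, -0.99, -0.002], [0.002, 0.001, -1.0]]
ft_force: [0.3, -0.2, 0.8]
grip_width: 0.0858
```

```bash
python3 -c "
from go import *
go(.5016,-.3303,.2385,-98.7)"
```

```text
t 3.6 cur [ 0.5028 -0.3277  0.2732] -98.3 shift [-0.0009  0.0027  0.0347] turn rad 0.007001739332463194 deg 0.40117011300088734 q [-44.4  25.6  61.3   0.   93.   53.9] f [ 0.3 -0.2  0.8] w 0.0858
```

Request:
play_rows(targets="-0.001 0.003 0.02 0.007 0; -0.001 0.003 0.035 0.007 0; -0.001 0.003 0.035 0.007 0; -0.001 0.003 0.035 0.007 0.4; -0.001 0.003 0.035 0.007 0.7", force=60)

```text
time_s: 4.1
position: [0.5016, -0.3315, 0.2382]
tool_rot: [[0.988, -0.152, 0.002], [-0.152, -0.988, -0.002], [0.003, 0.002, -1.0]]
ft_force: [0.5, -0.1, 0.8]
grip_width: 0.0591
```

Request:
play_rows(targets="0 0 0 0 0.9; 0 0 0 0 1; 0 0 0 0 1; 0 0 0 0 1; 0 0 0 0 1", force=60)

```text
time_s: 4.6
position: [0.5012, -0.3314, 0.2367]
tool_rot: [[0.988, -0.153, 0.001], [-0.153, -0.988, -0.001], [0.001, 0.001, -1.0]]
ft_force: [-0.0, 0.3, 3.6]
grip_width: 0.0113
```

```bash
python3 -c "
from go import *
go(.5016,-.3303,.2385,-98.7)
d=cam('wrist'); save(d,'w2.png')"
```

```text
t 4.6 cur [ 0.5012 -0.3314  0.2367] -98.78 shift [ 0.0002 -0.0011 -0.0018] turn rad -0.0014113010488951826 deg -0.0808615937240802 q [-44.7  26.8  65.2  -0.   87.9  54. ] f [-0.   0.3  3.6] w 0.0113
```

View pics/w2.png

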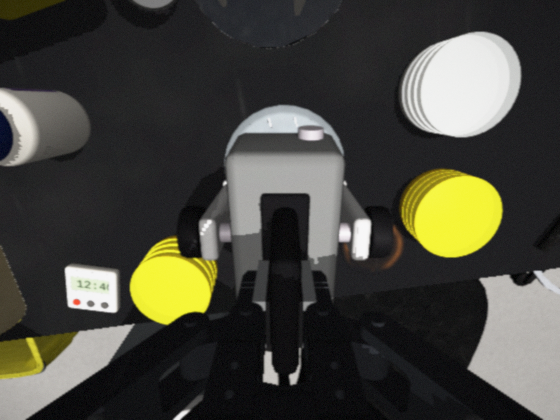

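The rib is gripped (width 11.3 mm for a 12 mm plate). Now I'll swivel about the pivot, 7.5 mm along tool +x, turning -2.185 rad in total to allow for the spring.

Request:
play_rows(targets="0 0.0008 0 -0.11 1; 0.0002 0.0016 0 -0.22 1; 0.0004 0.0024 0 -0.33 1; 0.0007 0.0032 0 -0.44 1; 0.0011 0.0039 0 -0.55 1", force=60)

```text
time_s: 5.15
position: [0.5017, -0.3357, 0.2367]
tool_rot: [[0.921, 0.39, 0.001], [0.39, -0.921, -0.001], [0.0, 0.001, -1.0]]
ft_force: [0.2, -0.8, 2.6]
grip_width: 0.0113
```

```bash
python3 -c "
from go import *
go(.509,-.3315,.2385,-98.7+116.2+9)"
```

```text
t 5.15 cur [ 0.5017 -0.3357  0.2367] -67.03 shift [ 0.0083 -0.001  -0.0018] turn rad -1.632484671035955 deg -93.53448177016281 q [-45.   27.1  64.8  -0.   88.1  22. ] f [ 0.2 -0.8  2.6] w 0.0113
```

Request:
play_rows(targets="0 0.0008 0 -0.11 1; 0.0002 0.0016 0 -0.22 1; 0.0004 0.0024 0 -0.33 1; 0.0007 0.0032 0 -0.44 1; 0.0011 0.0039 0 -0.55 1")

```text
time_s: 5.65
position: [0.5044, -0.339, 0.2367]
tool_rot: [[0.581, 0.814, 0.001], [0.814, -0.581, -0.002], [-0.001, 0.002, -1.0]]
ft_force: [0.5, -1.6, 3.0]
grip_width: 0.0114
```

Request:
play_rows(targets="0 0.0008 0 -0.11 1; 0.0002 0.0016 0 -0.22 1; 0.0004 0.0024 0 -0.33 1; 0.0007 0.0032 0 -0.44 1; 0.0011 0.0039 0 -0.55 1")

```text
time_s: 6.15
position: [0.5084, -0.3404, 0.2367]
tool_rot: [[0.07, 0.998, 0.002], [0.998, -0.07, -0.002], [-0.001, 0.002, -1.0]]
ft_force: [1.4, -2.1, 3.0]
grip_width: 0.0114
```

Request:
play_rows(targets="0 0.0008 0 -0.11 1; 0.0002 0.0016 0 -0.22 1; 0.0004 0.0024 0 -0.33 1; 0.0007 0.0032 0 -0.44 1; 0.0011 0.0039 0 -0.535 1")

```text
time_s: 6.65
position: [0.5124, -0.3395, 0.2367]
tool_rot: [[-0.448, 0.894, 0.002], [0.894, 0.448, -0.001], [-0.002, 0.001, -1.0]]
ft_force: [1.5, -1.1, 3.0]
grip_width: 0.0113
```

Request:
play_rows(targets="0 0 0 0 1; 0 0 0 0 1")

```text
time_s: 6.85
position: [0.5122, -0.3393, 0.2367]
tool_rot: [[-0.442, 0.897, 0.001], [0.897, 0.442, -0.001], [-0.002, 0.001, -1.0]]
ft_force: [1.5, -1.3, 4.1]
grip_width: 0.0112
```

```bash
python3 -c "
from go import *
go(.509,-.3315,.2385,-98.7+116.2+9)"
```

```text
t 6.85 cur [ 0.5122 -0.3393  0.2367] 26.26 shift [ 0.0085  0.0006 -0.0018] turn rad -0.0042104682549141525 deg -0.24124206078039379 q [-44.6  28.2  62.8   0.   88.9 -70.8] f [ 1.5 -1.3  4.1] w 0.0112
```

Request:
play_rows(targets="0 0 0 0 0.8; 0 0 0 0 0.6; 0 0 0 0 0.5; 0 0 0 0 0.5; 0 0 -0.03 0 0.5")

```text
time_s: 7.35
position: [0.5109, -0.3381, 0.2628]
tool_rot: [[-0.444, 0.896, -0.006], [0.896, 0.445, 0.006], [0.008, -0.003, -1.0]]
ft_force: [1.1, -0.1, -0.1]
grip_width: 0.0426
```

Request:
play_rows(targets="0 0 -0.05 0 0.5; 0.05 0 -0.07 0.08 0.5; 0.1 0 -0.07 0.155 0.5; 0.15 0 -0.07 0.155 0.5; 0.15 0 -0.07 0.155 0.5")

```text
time_s: 7.85
position: [0.443, -0.2004, 0.3375]
tool_rot: [[-0.304, 0.953, 0.001], [0.953, 0.304, 0.0], [0.0, 0.001, -1.0]]
ft_force: [0.4, -0.3, 1.3]
grip_width: 0.0425
```

```bash
cat > est.py <<'E'
from meas import *
import sys
PIV=np.array([0.509,-0.3315,0.2])
def fit(ds,psi0):
    dv=STK-PIV; tyaw=np.degrees(np.arctan2(dv[1],dv[0]))%360; tp=np.degrees(np.arctan2(-dv[2],np.hypot(dv[0],dv[1])))
    print('target yaw',tyaw,'pitch down',tp)
    o=head(piv=PIV,ds=ds)
    for n in o:
        d,C,hsv,m=o[n]
        g=m&(hsv[...,2]>80)&(hsv[...,1]<60)&(C[...,2]>.15)
        P=C[g]
        # RANSAC for upper plane at ~25 mm from pivot
        rng=np.random.default_rng(0); best=None
        for _ in range(3000):
            a,b,c=P[rng.integers(0,len(P),3)]; nn=np.cross(b-a,c-a); L=np.linalg.norm(nn)
            if L<1e-7: continue
            nn/=L; nn*=np.sign(nn[2]); h=(a-PIV)@nn
            if nn[2]<.4 or not .019<h<.031: continue
            k=abs((P-a)@nn)<.002
            if best is None or k.sum()>best.sum(): best=k
        Q=P[best]; c=Q.mean(0); v=np.linalg.svd(Q-c,full_matrices=False)[2]; nn=v[2]*np.sign(v[2][2])
        print(n,'plane n',nn,'h mm',1000*(c-PIV)@nn,'N',len(Q),'tilt',np.degrees(np.arccos(nn[2])),'az',np.degrees(np.arctan2(nn[1],nn[0]))%360)
        # rib: dark, above plane
        hh=(C-PIV)@nn
        rib=m&(hsv[...,2]<75)&(hh>.034)&(hh<.08)&(C[...,2]<.29)
        Pr=C[rib]
        if len(Pr)>20:
            vv=np.linalg.svd(Pr-Pr.mean(0),full_matrices=False)[2][0]; w=vv-nn*(vv@nn); w/=np.linalg.norm(w)
            # minAreaRect in plane for outline
            e1=w; e2=np.cross(nn,w); top=Pr[((Pr-PIV)@nn)>.066]
            if np.dot(w[:2],[np.cos(np.radians(psi0)),np.sin(np.radians(psi0))])<0: w=-w
            print('  rib',len(Pr),'dir yaw',np.degrees(np.arctan2(w[1],w[0]))%360,'pitch',-np.degrees(np.arcsin(w[2])),'rib mid',Pr.mean(0), 'hmax',hh[rib].max())
        # housing rectangle in plane
        t=np.array([np.cos(np.radians(psi0)),np.sin(np.radians(psi0)),0]); e1=t-nn*(t@nn); e1/=np.linalg.norm(e1); e2=np.cross(nn,e1)
        uv=np.stack([(Q-PIV)@e1,(Q-PIV)@e2],1)*1000
        r=cv2.minAreaRect(uv.astype(np.float32)); 
        print('  rect',r)
if __name__=='__main__':
    ds={n:cam(n) for n in ('top','scene')}
    tag=sys.argv[1]; 
    for n in ds:
        im=ds[n]['pixels']; cr=im[140:300,220:420] if n=='top' else im[140:300,230:430]
        cv2.imwrite(f'pics/{tag}_{n}.png',cv2.resize(cr[:,:,::-1],None,fx=3,fy=3,interpolation=cv2.INTER_CUBIC))
    fit(ds,float(sys.argv[2]))
E
python3 est.py a 287.5; python3 -c "
from go import *
go(.509,-.3315,.2385,17.5)"
```

```text
target yaw 287.54051055085523 pitch down 41.70581614519317
top plane n [ 0.0365 -0.123   0.9917] h mm 24.312198719157095 N 736 tilt 7.370762942205521 az 286.5320983387936
  rib 257 dir yaw 288.0888121753429 pitch 7.368072469781206 rib mid [ 0.5097 -0.3378  0.2676] hmax 0.07720285962179395
  rect ((-4.645732879638672, 0.08101463317871094), (98.06700897216797, 55.63567352294922), 0.13221308588981628)
scene plane n [ 0.0182 -0.1117  0.9936] h mm 24.743472320386804 N 336 tilt 6.499773311234791 az 279.2772784674602
  rib 387 dir yaw 285.17957499632394 pitch 6.465608586200127 rib mid [ 0.5051 -0.334   0.2565] hmax 0.07587505047669356
  rect ((-6.420368194580078, 0.04399299621582031), (96.71282196044922, 56.32758331298828), 1.0266891717910767)
t 7.95 cur [ 0.4449 -0.2039  0.337 ] 17.59 shift [-0.1409  0.0225  0.0987] turn rad 0.0015845635153399287 deg 0.0907888017993912 q [-38.5  12.3  70.9  -0.   96.8 -56.1] f [ 0.7 -0.3  0.4] w 0.0428
```

View pics/a_top.png

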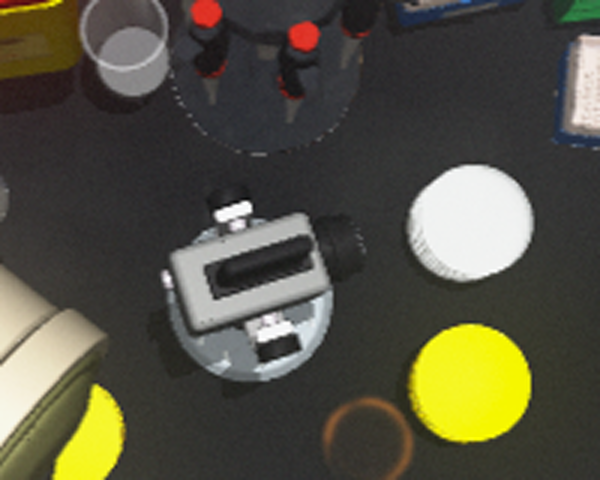

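View pics/a_scene.png

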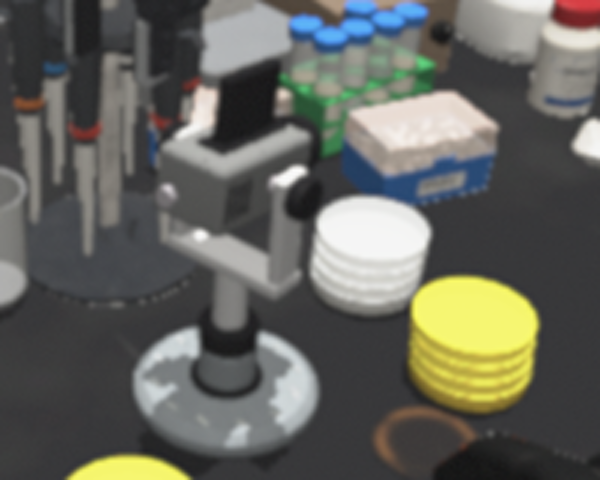

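The top view shows yaw settled at about 287.7° (target 287.5°), pitch still about 7° down, and nothing else disturbed. Next I'll tilt by pushing the rib's rear edge with the shut fingers at z≈0.262.

```bash
cat >> go.py <<'E'
def fl():
    s=status.observe(); p=np.array(s['position'])-[.509,-.3315,.2]; a=np.radians(287.5); f=np.array([np.cos(a),np.sin(a)])
    print('fwd %.4f left %.4f z %.4f'%(p[:2]@f, f[0]*p[1]-f[1]*p[0], p[2]+.2),'f fwd',(np.array(s['ft_force'])[:2]@f).round(2),s['ft_force'].round(1))
E
python3 -c "
from go import *
fl();go(.4864,-.260,.32,17.5)"
```

```text
fwd -0.1410 left -0.0228 z 0.3370 f fwd 0.53 [ 0.7 -0.3  0.4]
t 7.95 cur [ 0.4449 -0.2039  0.337 ] 17.59 shift [-0.066   0.0226  0.0171] turn rad 0.0015845635153399287 deg 0.0907888017993912 q [-38.5  12.3  70.9  -0.   96.8 -56.1] f [ 0.7 -0.3  0.4] w 0.0428
```

Request:
play_rows(targets="-0.02 0.01 0.005 0 1; -0.045 0.0226 0.017 0 1; -0.066 0.0226 0.04 0 1; -0.066 0.0226 0.04 0 1; -0.066 0.0226 0.04 0 1")

```text
time_s: 8.45
position: [0.4868, -0.2617, 0.2957]
tool_rot: [[-0.3, 0.954, -0.001], [0.954, 0.3, 0.001], [0.001, -0.001, -1.0]]
ft_force: [0.4, 0.9, 0.4]
grip_width: -0.0001
```

```bash
python3 -c "
from go import *
fl();go(.4864,-.260,.262,17.5)"
```

```text
fwd -0.0732 left -0.0002 z 0.2957 f fwd -0.71 [0.4 0.9 0.4]
t 8.45 cur [ 0.4868 -0.2617  0.2957] 17.46 shift [0.0017 0.0002 0.0337] turn rad -0.000670837525056748 deg -0.03843615892475327 q [-40.5  20.   66.5   0.   93.6 -58. ] f [0.4 0.9 0.4] w -0.0001
```

Request:
play_rows(targets="0 0 0.02 0 1; 0 0 0.0337 0 1; 0 0 0.0337 0 1; -0.015 0 0.0337 0 1; -0.03 0 0.0337 0 1")

```text
time_s: 8.95
position: [0.4961, -0.2896, 0.2647]
tool_rot: [[-0.302, 0.953, 0.002], [0.953, 0.302, -0.002], [-0.002, 0.001, -1.0]]
ft_force: [0.4, 0.4, 0.1]
grip_width: -0.0001
```

Request:
play_rows(targets="-0.008 0 0 0 1; -0.016 0 0 0 1; -0.022 0 0 0 1; -0.028 0 0 0 1; -0.028 0 0 0 1")

```text
time_s: 9.45
position: [0.5042, -0.3164, 0.263]
tool_rot: [[-0.301, 0.954, 0.0], [0.954, 0.301, -0.0], [-0.0, 0.0, -1.0]]
ft_force: [-0.3, 2.2, 3.3]
grip_width: 0.0001
```

```bash
python3 -c "
from go import *
fl();"; python3 est.py b 287.5
```

```text
fwd -0.0159 left 0.0000 z 0.2630 f fwd -2.2 [-0.3  2.2  3.3]
target yaw 287.54051055085523 pitch down 41.70581614519317
top plane n [0.0571 0.7235 0.688 ] h mm 48.18874705086532 N 20 tilt 46.52803757974334 az 85.48848739245234
  rect ((-25.119474411010742, -14.076393127441406), (4.620128631591797, 56.534912109375), 28.183643341064453)
scene plane n [ 0.0507 -0.2719  0.961 ] h mm 24.78721060888753 N 232 tilt 16.055984275210744 az 280.56007488531367
  rib 381 dir yaw 291.2823307379959 pitch 15.789749887577985 rib mid [ 0.5057 -0.3403  0.2567] hmax 0.07940515641290763
  rect ((-5.559150695800781, -0.5832347869873047), (54.42142105102539, 95.62532806396484), 89.07635498046875)
```

View pics/b_scene.png

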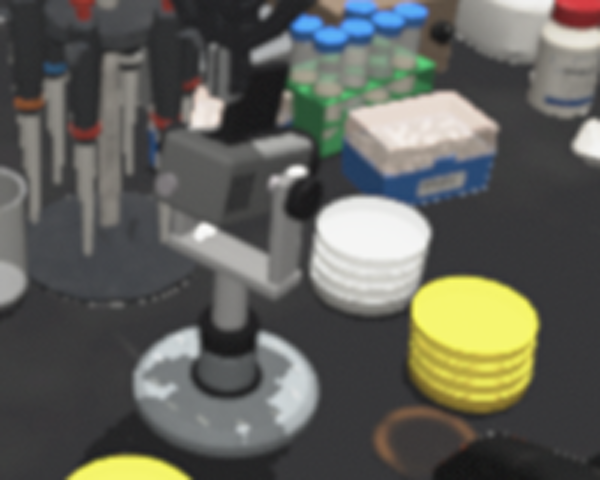

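Contact is made: the head is at about 16° and the push force is low. I'll continue to about 44° held.

Request:
play_rows(targets="-0.007 0 0 0 1; -0.014 0 0 0 1; -0.021 0 0 0 1; -0.027 0 0 0 1; -0.032 0 0 0 1")

```text
time_s: 10.05
position: [0.5137, -0.3471, 0.2619]
tool_rot: [[-0.301, 0.954, -0.001], [0.954, 0.301, 0.001], [0.001, -0.001, -1.0]]
ft_force: [-1.1, 3.0, 1.1]
grip_width: 0.0001
```

Request:
play_rows(targets="0 0 0 0 1; 0 0 0 0 1")

```text
time_s: 10.25
position: [0.5137, -0.3467, 0.2623]
tool_rot: [[-0.301, 0.954, -0.0], [0.954, 0.301, 0.0], [0.0, -0.0, -1.0]]
ft_force: [-0.1, 1.6, 1.2]
grip_width: -0.0002
```

```bash
python3 -c "
from go import *
fl();"; python3 est.py c 287.5
```

```text
fwd 0.0159 left -0.0001 z 0.2623 f fwd -1.52 [-0.1  1.6  1.2]
target yaw 287.54051055085523 pitch down 41.70581614519317
top plane n [ 0.1811 -0.6173  0.7656] h mm 26.862732353120986 N 176 tilt 40.03688012100408 az 286.3525008408816
  rect ((-43.250179290771484, -8.6707763671875), (33.86024856567383, 66.1981201171875), 36.014068603515625)
scene plane n [-0.892   0.1515  0.426 ] h mm 25.79904500381174 N 137 tilt 64.78812280065945 az 170.3582810386134
  rib 419 dir yaw 356.53903793651006 pitch -64.65915564602557 rib mid [ 0.4704 -0.3294  0.2235] hmax 0.0573149472969897
  rect ((-10.352298736572266, 13.528385162353516), (70.58777618408203, 147.54197692871094), 2.6272404193878174)
```

View pics/c_scene.png

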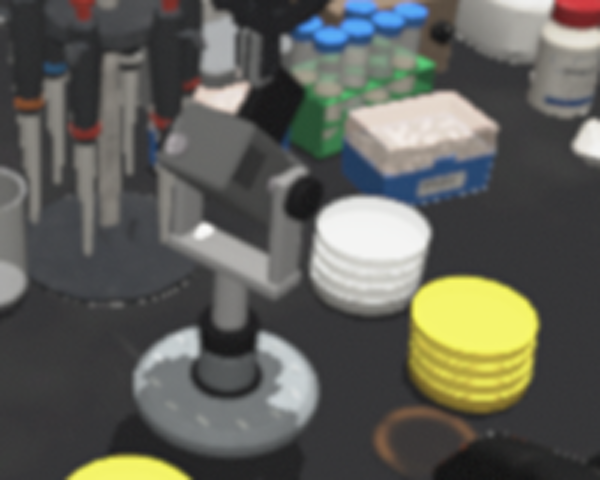

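Held at about 40°. I'll back off and look at where it settles.

Request:
play_rows(targets="0.02 0 0 0 1; 0.05 0 -0.01 0 1; 0.1 0 -0.04 0 1; 0.15 0 -0.04 0 1; 0.15 0 -0.04 0 1")

```text
time_s: 10.85
position: [0.4675, -0.1999, 0.3047]
tool_rot: [[-0.304, 0.953, 0.003], [0.953, 0.304, -0.002], [-0.003, 0.002, -1.0]]
ft_force: [-0.1, 0.4, 0.2]
grip_width: 0.0
```

```bash
sed -i 's/nn\[2\]<.4 or/nn[2]<.6 or nn@np.array([.301,-.954,0])<0.02 or/; s/range(3000)/range(8000)/' est.py; python3 -c "
from go import *
fl();"; python3 est.py d 287.5
```

```text
fwd -0.1379 left -0.0000 z 0.3047 f fwd -0.44 [-0.1  0.4  0.2]
target yaw 287.54051055085523 pitch down 41.70581614519317
top plane n [ 0.1799 -0.5793  0.795 ] h mm 25.04020010406767 N 589 tilt 37.34509288663828 az 287.24753180786786
  rib 272 dir yaw 286.4216636586029 pitch 37.342222399397954 rib mid [ 0.5175 -0.3616  0.2563] hmax 0.0768190770552649
  rect ((-6.583683013916016, 0.30025291442871094), (97.44120025634766, 55.14216995239258), 0.7390093803405762)
scene plane n [-0.7023 -0.3069  0.6423] h mm 25.83839517591864 N 123 tilt 50.03573230762037 az 203.60496853706775
  rib 410 dir yaw 342.3660008501066 pitch -41.90146812437787 rib mid [ 0.4859 -0.3467  0.2338] hmax 0.05583693519803663
  rect ((-18.10724449157715, 0.439483642578125), (68.59830474853516, 87.63067626953125), 34.91062927246094)
```

View pics/d_top.png

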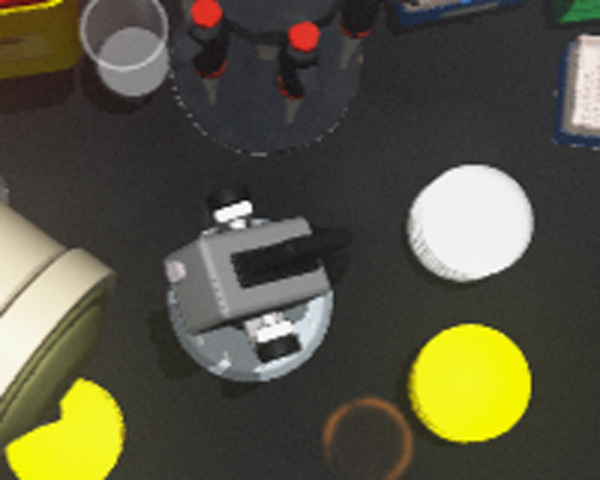

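It settled at 37.3° down, yaw about 287.3°. It needs 4.4° more, so I'll push to forward ≈ +22 mm, 6 mm beyond the last push.

Request:
play_rows(targets="-0.04 0 0 0 1; -0.065 0 0.02 0 1; -0.085 0 0.042 0 1; -0.105 0 0.042 0 1; -0.12 0 0.042 0 1")

```text
time_s: 11.45
position: [0.5048, -0.3207, 0.2587]
tool_rot: [[-0.299, 0.954, -0.002], [0.954, 0.299, 0.001], [0.002, -0.001, -1.0]]
ft_force: [-0.1, 0.8, 0.5]
grip_width: -0.0
```

```bash
python3 -c "
from go import *
fl()"
```

```text
fwd -0.0115 left -0.0008 z 0.2587 f fwd -0.75 [-0.1  0.8  0.5]
```

Request:
play_rows(targets="-0.012 0 -0.002 0 1; -0.022 0 -0.002 0 1; -0.03 0 -0.002 0 1; -0.036 0 -0.002 0 1; -0.036 0 -0.002 0 1")

```text
time_s: 11.95
position: [0.5156, -0.3529, 0.2623]
tool_rot: [[-0.301, 0.954, -0.0], [0.954, 0.301, 0.0], [0.0, -0.0, -1.0]]
ft_force: [0.0, 0.7, 0.5]
grip_width: -0.0002
```

```bash
python3 -c "
from go import *
fl()"
```

```text
fwd 0.0224 left -0.0001 z 0.2623 f fwd -0.7 [0.  0.7 0.5]
```

Request:
play_rows(targets="0.02 0 0 0 1; 0.05 0 -0.01 0 1; 0.1 0 -0.04 0 1; 0.15 0 -0.04 0 1; 0.15 0 -0.04 0 1")

```text
time_s: 12.45
position: [0.4693, -0.2054, 0.3047]
tool_rot: [[-0.304, 0.953, 0.003], [0.953, 0.304, -0.002], [-0.002, 0.002, -1.0]]
ft_force: [-0.1, -0.7, -0.2]
grip_width: -0.0005
```

```bash
python3 est.py e 287.5;python3 -c "
from go import *
fl()"
```

```text
target yaw 287.54051055085523 pitch down 41.70581614519317
top plane n [ 0.1973 -0.6296  0.7514] h mm 25.13938638229918 N 560 tilt 41.28526526842407 az 287.4002355266989
  rib 262 dir yaw 286.0266616448492 pitch 41.27710144564969 rib mid [ 0.5184 -0.3644  0.2547] hmax 0.07736677994279817
  rect ((-5.643085479736328, 0.4771537780761719), (96.20675659179688, 55.32710647583008), 0.5704856514930725)
scene plane n [-0.3631 -0.1319  0.9224] h mm 27.925224131208296 N 115 tilt 22.72322509752197 az 199.96409425273734
  rib 335 dir yaw 320.1358851521101 pitch -11.886072853086812 rib mid [ 0.5037 -0.3507  0.2463] hmax 0.06981397891735741
  rect ((-21.86412239074707, -7.213661193847656), (59.42994689941406, 91.72786712646484), 44.218544006347656)
fwd -0.1293 left 0.0001 z 0.3036 f fwd 0.19 [-0.2 -0.3 -0.1]
```

It settled at 41.3° down and yaw 287.4°, against a target of 41.7° and 287.5°, and the robot is clear. For an independent check I'll raise the arm and look with the wrist camera.

Request:
play_rows(targets="0.01 0 -0.03 0 1; 0.02 0 -0.06 0 1; 0.02 0 -0.08 0 1; 0.02 0 -0.08 0 1; 0.02 0 -0.08 0 1")

```text
time_s: 13.05
position: [0.4646, -0.1912, 0.3816]
tool_rot: [[-0.3, 0.954, -0.001], [0.954, 0.3, 0.0], [0.001, -0.001, -1.0]]
ft_force: [0.4, 0.1, 0.3]
grip_width: 0.0001
```

Request:
play_rows(targets="0 0 0 0 1; 0 0 0 0 1; 0 0 0 0 1; 0 0 0 0 1; 0 0 0 0 1")

```text
time_s: 13.55
position: [0.4643, -0.1903, 0.3825]
tool_rot: [[-0.301, 0.954, -0.0], [0.954, 0.301, 0.0], [0.0, -0.0, -1.0]]
ft_force: [0.2, -0.0, 0.0]
grip_width: 0.0004
```

Run:
```python
import est
from est import *
ds={n:cam(n) for n in ('top','wrist','scene')}
save(ds['wrist'],'w9.png'); save(ds['scene'],'s9.png')
o0=est.head
est.head=lambda **k:o0(names=('top','wrist'),**k)
fit(ds,287.5)
for n in ds:
    d=ds[n];C=cloud(d); hsv=cv2.cvtColor(d['pixels'],cv2.COLOR_RGB2HSV)
    m=(d['range_z']>0)&(hsv[...,1]<60)&(hsv[...,2]>120)&(np.hypot(C[...,0]-.567,C[...,1]+.515)<.07)&(C[...,2]>.05)
    P=C[m]; 
    if len(P)>50: print(n,'stack',cv2.minEnclosingCircle((P[:,:2]*1000).astype(np.float32)),P[:,2].max())
    m=(d['range_z']>0)&(np.hypot(C[...,0]-.599,C[...,1]+.105)<.06)&(C[...,2]>.12)
    print(n,'jar',C[m].mean(0) if m.any() else None)
```

```text
target yaw 287.54051055085523 pitch down 41.70581614519317
top plane n [ 0.194  -0.6277  0.7539] h mm 25.051276695811023 N 555 tilt 41.06937782465517 az 287.17527595955664
  rib 263 dir yaw 286.18993862030874 pitch 41.06518116680593 rib mid [ 0.5183 -0.3642  0.2546] hmax 0.07740212374390623
  rect ((-5.965160369873047, 0.21573638916015625), (97.45397186279297, 55.18358612060547), 0.4104098379611969)
wrist plane n [ 0.2597 -0.001   0.9657] h mm 23.233500503174998 N 47 tilt 15.04962980352909 az 359.7694064148973
  rib 307 dir yaw 286.88806804585994 pitch 4.525219744254399 rib mid [ 0.5164 -0.355   0.2652] hmax 0.0751408519177389
  rect ((-4.875246047973633, 42.49628829956055), (17.22796630859375, 7.133923530578613), 29.044170379638672)
top stack ((568.4107055664062, -516.1539306640625), 45.98427200317383) 0.06153511719989313
top jar [ 0.6072 -0.0984  0.1282]
wrist jar [ 0.5972 -0.0926  0.1281]
scene stack ((567.28564453125, -516.19091796875), 47.873355865478516) 0.05929908904669401
scene jar [ 0.5931 -0.0887  0.1276]
```

View pics/w9.png

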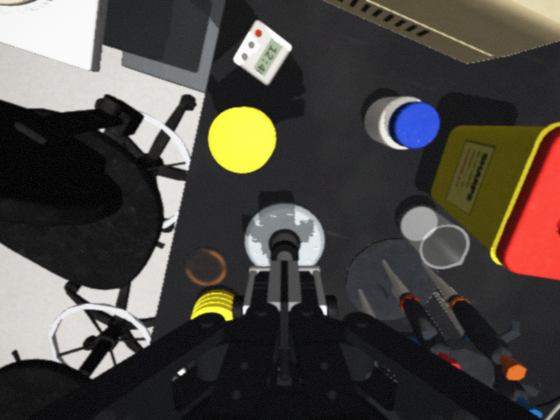

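View pics/s9.png

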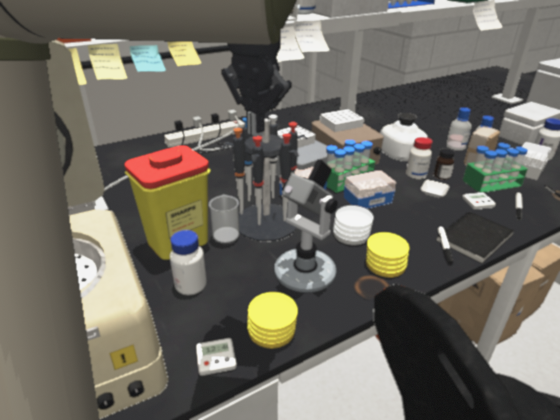

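The wrist view doesn't show the head's top face usefully, since the arm blocks it. In the scene view the head visibly looks down at the white stack. As a last check, I'll fit the housing's rear and side faces in the scene view.

Run:
```python
from est import *
d=cam('scene'); C=cloud(d); hsv=cv2.cvtColor(d['pixels'],cv2.COLOR_RGB2HSV)
a=np.radians(287.4);t=np.radians(41.3)
fx=np.array([np.cos(a)*np.cos(t),np.sin(a)*np.cos(t),-np.sin(t)]); y=np.array([-np.sin(a),np.cos(a),0]); z=np.cross(fx,y)
q=C-PIV; L=np.stack([q@fx,q@y,q@z],-1)*1000
ok=(d['range_z']>0)
cond={'rear':(-fx,ok&(abs(L[...,0]+50)<8)&(abs(L[...,1])<24)&(abs(L[...,2])<19)),'right':(-y,ok&(abs(L[...,1]+29)<6)&(abs(L[...,0])<40)&(abs(L[...,2])<20)),'top':(z,ok&(abs(L[...,2]-25)<5)&(abs(L[...,0])<45)&(abs(L[...,1])<25)&(abs(L[...,1])>10)),'ribside':(-y,ok&(abs(L[...,1]+6)<4)&(abs(L[...,0])<26)&(L[...,2]>32)&(L[...,2]<70)&(hsv[...,2]<90))}
for k,(n0,m) in cond.items():
    P=C[m]
    if len(P)<30: print(k,len(P)); continue
    for i in range(6):
        c=P.mean(0); n=np.linalg.svd(P-c,full_matrices=False)[2][2]; n*=np.sign(n@n0); e=(P-c)@n; P=P[abs(e)<max(.0015,2*e.std())] if i<5 else P
    print(k,len(P),'n in head frame',n@np.stack([fx,y,z],1),'h',1000*(c-PIV)@n,e.std()*1000)
```

```text
rear 353 n in head frame [-1.     -0.0041 -0.0065] h 53.824405768088084 1.050267612333442
right 245 n in head frame [ 0.0148 -0.9999 -0.0006] h 28.280390594018 0.6363971178907595
top 14
ribside 234 n in head frame [ 0.0076 -1.     -0.0046] h 5.052787189613231 0.6985487995506384
```

The scene view agrees: pitch about 41° and yaw about 287.8°, within half a degree of the target, which is about 2 mm at the stack. Handing in.

```bash
python3 -c "
from h import *
print(env.close_job())"
```

```text
the job is handed in; nothing more can be done
None
```

The camera head now points at the middle of the white petri-dish stack to within about half a degree, and I've handed the job in. That is about 2 mm at the stack.

**What I did:** I pinched the rib and swivelled the head about 125°, with 9° of that to allow for the spring-back, then let go. I then tilted it down by pushing the rib's rear edge with the closed fingers. It settled at 37.3° after the first push, so I pushed once more.

**Last checks:**

| | Settled | Target (stack re-measured at the end) |
|---|---|---|
| Yaw | 287.2–287.8° | 287.6° |
| Pitch down | 40.9–41.3° | 41.5° |

- **Agreement:** these figures come from the housing's top face in the top view, and from its rear face and the rib's side in the scene view. The fitted housing outline (287.9–288.1°) and right face (about 288.2°) put the yaw slightly higher.
- **Disagreement:** fitting a line to the rib's own points put the yaw about 1–1.5° lower, at 286.0–286.9°. I trusted the face fits over that.
- **Failed check:** the wrist camera's final view was blocked by the gripper, so it gave no usable angle.
- **Surroundings:** the stack measured in the same place within 1–2 mm. The jar and beaker look unmoved in the pictures, but I didn't compare their positions precisely.
- **Time and force:** the arm was clear at hand-in after about 14 s. The forces I read at the wrist stayed below about 5 N.

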